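# Draw a timber joint tight with a tapered drift

## Task

The rail's tenon sits loosely in the mortise of the clamped stile, with a gap at the shoulder and their peg holes out of line. Take the thick tapered steel drift from the tool rack, the one with the longest handle (not the slim pin or the straight blunt punch), put its point down through the hole in the stile and the offset hole in the tenon, and press it straight down until its collar sits on the stile, so that it is the drift that draws the joint shut. Leave it standing upright in the hole, holding the joint closed.

Things in the scene. Friction and masses are not known exactly. Their poses are not given: they have to be found in the camera images.
- drift: Tapered steel drift, 0.45 kg, hanging point down by its collar in a 3-hole rack (top at 98 mm, holes 95 mm apart). Origin at its point, z up the axis. From it: 8 mm diameter, widening to 37 mm at 62 mm, straight to 92 mm; collar 52 mm to 100 mm; grip: handle 32 mm to 180 mm. Beside it a slim pin and a straight punch, handle tops up to 162 mm above the bench: carry over or round them.
- stile_hole (a point): Centre of the mouth of the 40 mm upright hole in the stile's top face, 96 mm above the bench. x along the stile, y away from the rail, z up. Fixed wooden beam 280 x 110 mm on bearers; layers downwards: cheek 20 mm, mortise 22 mm, cheek 24 mm with the same hole, 30 mm free space. With the drift home its collar rests here, its point 92 mm below. Steel dogs at the ends are 85 mm high.
- rail_hole (a point): Centre of the upper mouth of the 40 mm hole in the rail's tenon (21 mm thick), 20.5 mm below the stile's top face, seen through the stile's hole. It lies off the stile hole's axis towards the rail (stile's -y) by the shoulder gap plus 2 mm. The drift's point passes easily midway between the two axes.
- rail (a joint): Shoulder gap in m between rail and stile: 0 closed, 0.007 to 0.012 at the start, growing as the rail moves out. The rail, a wooden beam 110 mm wide and 66 mm thick, sticks out 170 mm from the stile's -y side. It slides only along the stile's y, against about 5 N of friction, and stays where it is left. Pressing the drift home takes under 15 N.

How it is judged:
By the outcome, as a careful person would: the job done as asked, in the order asked, and still so for the second after the job is handed in, with the robot touching nothing.
It also fails if it takes over 42 s, if anything falls off the work surface, if the arm or the gripper's body presses on something with over 40 N, if the wrist force passes 120 N, or if a joint passes its speed limit or range.

## Robot

A 6-joint arm with a two-finger parallel gripper is mounted at the origin on the work surface. World frame = base frame: x ahead of the robot, y to its left, z up, the work surface at z = 0. Lengths are in m, angles in rad, forces in N, time in s.
With the tool pointing down it reaches from about 0.35 to 0.775 m from the base axis. Payload 5.5 kg.
Tool frame: the origin (TCP) lies midway between the tips of the shut fingers; the grasp point (between the pads) lies 19 mm behind it; z points along the fingers, y is the line along which they close (so a half turn about z gives the same grasp; the last joint's range is limited). The gripper opens to 85 mm and grips with 20 to 120 N. Pads are 22 mm wide; open, the fingers measure 114 mm over their backs; the gripper's body (76 mm by 85 mm) begins 54 mm behind the grasp point. The pads swing forward as they close: fully open they stand 13 mm farther back than shut.
Start: joints at [1.077, 0.313, 0.046, 1.304, 0, 1.431], TCP at [0.199, 0.539, 0.231] pointing down, gripper open.
Joint ranges: [-2.76, 2.76], [-0.86, 1.69], [-1.03, 1.26], [-2.2, 2.34], [-1.47, 1.5], [-3.14, 3.14]. Speed limits (rad/s): [2.57, 2.57, 3.14, 3.14, 3.14, 3.14].

## Interface

Orientations are given as a unit quaternion [w, x, y, z].
In Python, from workcell import telemetry, imaging, env gives the robot as it stands. The module is installed in compiled form; this text tells all that it offers.
- The arm moves only by the tool step_arm, never from a script. Its argument "moves" is a list of rows, each a list of 3 entries, a list of its own where there are three numbers: the shift along the tool's x, y, z in mm, then the turn, a rotation vector about the tool's x, y, z in rad, then the finger opening in mm, from 0 to 85.4. A call has 1 to 8 rows; each row is the pose to reach, as a shift and turn from the pose commanded when the call began, along the tool's axes at that moment; what a row does not reach only later rows make up. A row lasts 1/12 s, in which the tool goes at most 41.7 mm and 7.16 degrees, less where a joint would pass 70% of its speed; a pose out of reach is approached as far as the arm can. A call with a gripper value outside its range is refused whole. The fingers move at their own pace and stop on an object; "grip_force" is the grip in N (left out, the last holds). Time passes only in rows, so rows that repeat a pose let the fingers close. It gives the time, the measured TCP pose, the force, the opening and the grip force at its end, in the units of the state.
- telemetry.get_state(): the state, without advancing time (a new reading comes with each control period).
- imaging.read_camera(name): name is "scene" or "top" or "wrist"; returns the picture (384x512x3 uint8, red, green, blue); there is no depth.
- imaging.camera_params(name): a dict with "camera_matrix" (3x3 intrinsics, pixels), "pose" (4x4, takes a point from camera to world coordinates). Camera axes: x right, y up, looking along -z (the intrinsics and any distortion apply to the point x, -y, -z); pixel columns grow to the right and rows downward; lengths in m; the calibration is good to about 2 mm. A picture is of the moment at which its call begins: read the wrist's pose just before it. camera_params takes no time and is no camera call; for the wrist camera it gives the pose at the moment of the call.
- env.hand_in(): hands the job in; it is judged then, once.
The state is a dict: "clock": time; "joint_pos": joint angles; "qvel": joint speeds; "tau": joint torques, N m; "tcp_pos": TCP position; "orientation": TCP orientation; "wrist_force": force on the tool from outside, world axes, zero at the start; "ft_torque": the same for the moment, N m; "finger_gap": finger opening in m; "grip_force": force on a finger pad.
Only numpy, scipy, OpenCV 4.12 (cv2) and the standard library are available. Lean on these libraries where they do the work, as an engineer would, in place of code of your own. Each camera call takes 0.05 s, during which the arm holds its last target. There are 200 camera calls.

## Working session

There is one attempt and no reset: what is moved stays moved. The work goes in short steps, Python scripts to look and compute and a tool call to move; the robot and the scene stay as the last step left them, time stands still between calls to the robot, and variables do not carry over. Pictures are saved under pics/ and viewed, at most 10 in all, crops included, and the job is handed in when it is done.

Besides the shell and the picture viewer there is one more tool, called after "Emit:" in YAML: its name, and indented under it one key for each argument. step_arm: Moves the arm, as the interface text tells. Its arguments: {"type":"object","properties":{"moves":{"type":"array"},"grip_force":{"type":"number"}},"required":["moves"]}

```bash
mkdir -p pics
cat > h.py <<'E'
import numpy as np,cv2
from workcell import telemetry, imaging, env
def snap(n,f):
    p=imaging.camera_params(n); im=imaging.read_camera(n)
    cv2.imwrite('pics/'+f+'.png',im[:,:,::-1]); np.savez('pics/'+f+'.npz',K=p['camera_matrix'],T=p['pose']); 
    return im,p
def load(f):
    d=np.load('pics/'+f+'.npz'); return d['K'],d['T']
def ray(f,u,v,z):
    K,T=load(f); d=np.linalg.inv(K)@[u,v,1]; d=T[:3,:3]@(d*[1,-1,-1]); o=T[:3,3]
    return o+d*(z-o[2])/d[2]
def proj(f,P):
    K,T=load(f); c=T[:3,:3].T@(np.array(P)-T[:3,3]); q=K@(c*[1,-1,-1]); return q[:2]/q[2]
E
python3 - <<'E'
from h import *
for n in('top','scene','wrist'):
    im,p=snap(n,n+'0'); print({k:(np.round(v,3).tolist() if hasattr(v,'shape') else v) for k,v in p.items()})
print(telemetry.get_state())
a=[cv2.imread('pics/%s0.png'%n) for n in('top','scene')]
E
```

```text
{'camera_matrix': [[353.256, 0.0, 257.068], [0.0, 353.256, 192.022], [0.0, 0.0, 1.0]], 'pose': [[-0.024, 0.99, -0.139, 0.406], [-0.998, -0.031, -0.047, 0.084], [-0.051, 0.137, 0.989, 0.837], [0.0, 0.0, 0.0, 1.0]]}
{'camera_matrix': [[362.474, 0.0, 255.105], [0.0, 362.474, 191.569], [0.0, 0.0, 1.0]], 'pose': [[-0.322, -0.679, 0.66, 1.008], [0.947, -0.216, 0.24, 0.287], [-0.02, 0.702, 0.712, 0.632], [0.0, 0.0, 0.0, 1.0]]}
{'camera_matrix': [[286.659, 0.0, 255.562], [0.0, 286.659, 190.121], [0.0, 0.0, 1.0]], 'pose': [[0.347, -0.897, -0.273, 0.129], [0.938, 0.331, 0.103, 0.564], [-0.002, -0.292, 0.956, 0.374], [0.0, 0.0, 0.0, 1.0]]}
{'clock': 0.15, 'joint_pos': array([1.07740489e+00, 3.13852151e-01, 4.52574981e-02, 1.30360188e+00,
       2.65058286e-06, 1.43123189e+00]), 'qvel': array([ 0.0004259 , -0.00394562,  0.00248948,  0.00068445,  0.00049901,
       -0.00056795]), 'tau': array([ 1.16762236e-03, -4.81065738e+01,  2.98815054e+01,  1.38966533e-02,
       -1.48984413e-04, -7.76118924e-06]), 'tcp_pos': array([0.19904183, 0.53905164, 0.2306071 ]), 'orientation': array([-2.19147076e-04,  1.75992053e-01,  9.84391338e-01, -6.64923479e-04]), 'wrist_force': array([-0.48059781,  1.14519517,  0.65142851]), 'ft_torque': array([-0.06577281, -0.03592063,  0.0166291 ]), 'grip_force': 0.0, 'finger_gap': 0.08594066557056236}
```

View pics/top0.png

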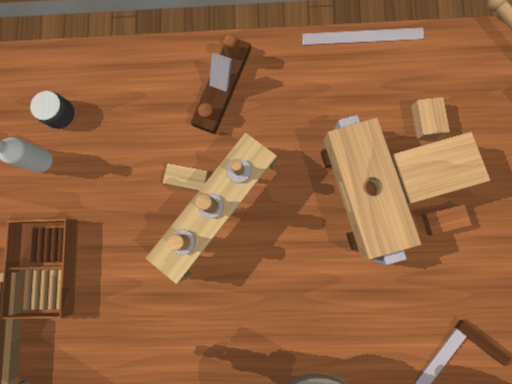

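View pics/scene0.png

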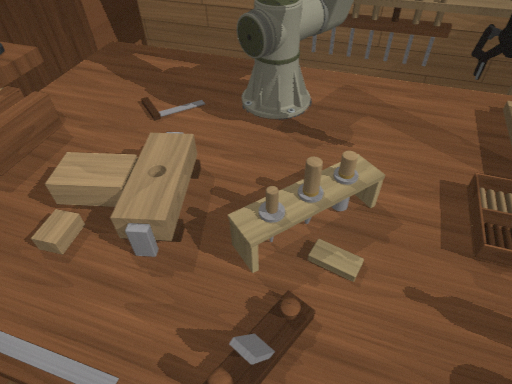

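The top view shows the rack with tools at about (238,168), (207,205) and (181,243), the stile with its hole at (373,186), and the rail to the right of it. In the scene view the middle tool (314,178) looks tallest. I'll zoom in on both.

Run:
```python
from h import *
t=cv2.imread('pics/top0.png');s=cv2.imread('pics/scene0.png')
a=t[140:270,140:270];b=t[150:220,330:410];c=s[140:240,230:360];d=s[150:190,135:180]
R=lambda i,w,h:cv2.resize(i,(w,h),interpolation=cv2.INTER_CUBIC)
o=np.vstack([np.hstack([R(a,390,300)[:300],R(b,343,300)]),np.hstack([R(c,390,300),R(d,343,300)])])
cv2.imwrite('pics/c1.png',o)
# predicted handle tops for tip of each candidate from top view
for u,v in((237,164),(203,202),(177,241)):
    for z in(.15,.186):
        P=ray('top0',u,v,z);print(z,P.round(4),proj('scene0',P).round(1))
H=ray('top0',373,186,.096);print('hole',H,proj('scene0',H))
H=ray('scene0',157,171,.096);print('hole scene',H)
for q in((378,119),(419,246),(383,264),(326,138)):print(ray('top0',*q,.096).round(4))
```

```text
0.15 [0.5594 0.1551 0.15  ] [270.9 194.5]
0.186 [0.5513 0.1513 0.186 ] [270.4 177. ]
0.15 [0.4853 0.2236 0.15  ] [315.9 176. ]
0.186 [0.4811 0.2163 0.186 ] [314.4 159.8]
0.15 [0.4103 0.275  0.15  ] [348.5 157.3]
0.186 [0.41  0.265 0.186] [346.4 142.3]
hole [ 0.51448585 -0.1237081   0.096     ] [156.44291428 170.21961043]
hole scene [ 0.516403   -0.12121544  0.096     ]
[ 0.6592 -0.1442  0.096 ]
[ 0.3886 -0.2071  0.096 ]
[ 0.3543 -0.1327  0.096 ]
[ 0.6216 -0.0317  0.096 ]
```

View pics/c1.png

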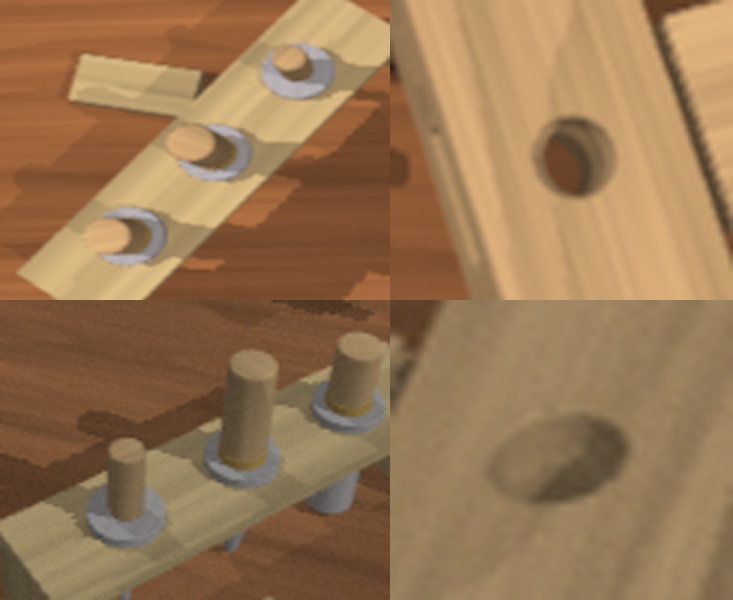

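The middle tool has the longest and thickest handle, with its top at scene (314,161), so it is the drift. I'm moving above it with the closing axis turned to the stile's y.

Emit:
step_arm:
  moves:
    - [[-40, -22, -5], [0, 0, -0.08], 85]
    - [[-80, -43, -10], [0, 0, -0.17], 85]
    - [[-117, -63, -10], [0, 0, -0.25], 85]
    - [[-153, -83, -10], [0, 0, -0.33], 85]
    - [[-190, -103, -10], [0, 0, -0.42], 85]
    - [[-227, -123, -10], [0, 0, -0.5], 85]
    - [[-263, -143, -10], [0, 0, -0.58], 85]
    - [[-300, -162, -10], [0, 0, -0.66], 85]

```text
clock: 0.82
tcp_pos: [0.4197, 0.2877, 0.2413]
orientation: [-0.0, -0.155, 0.988, 0.0]
wrist_force: [0.4, 0.4, -0.5]
finger_gap: 0.0848
grip_force: 0.0
```

```bash
cat >> h.py <<'E'
from scipy.spatial.transform import Rotation as R
def goto(P,yaw=None):
    """print shift(mm) and turn in tool frame to P, tool down, y-axis at yaw deg (mod 180)"""
    s=telemetry.get_state();q=s['orientation'];r=R.from_quat([*q[1:],q[0]]);M=r.as_matrix()
    y=np.degrees(np.arctan2(M[1,1],M[0,1]))
    if yaw is None: yaw=y
    yaw+=180*round((y-yaw)/180); a=np.radians(yaw)
    Y=np.array([np.cos(a),np.sin(a),0]);Z=np.array([0,0,-1.]);T=np.c_[np.cross(Y,Z),Y,Z]
    print('t%.2f'%s['clock'],'tcp',(s['tcp_pos']*1e3).round(1),'yaw %.1f'%y,'F',s['wrist_force'].round(1),'gap %.1f'%(s['finger_gap']*1e3),'gf %.0f'%s['grip_force'],'q',s['joint_pos'].round(2))
    print('shift',(1e3*M.T@(np.array(P)-s['tcp_pos'])).round(1),'turn',R.from_matrix(M.T@T).as_rotvec().round(3))
E
python3 - <<'E'
from h import *
for u,v,z in((202.5,200.8,.186),(211,205.8,.106)): print('top',ray('top0',u,v,z).round(4))
for u,v,z in((314.5,161.5,.186),(310.5,192.7,.106)): print('scene',ray('scene0',u,v,z).round(4))
goto([.482,.217,.241],107.5)
E
```

```text
top [0.4834 0.2172 0.186 ]
top [0.4819 0.2157 0.106 ]
scene [0.486  0.2175 0.186 ]
scene [0.4894 0.2179 0.106 ]
t0.82 tcp [419.7 287.7 241.3] yaw 107.8 F [ 0.4  0.4 -0.5] gap 84.8 gf 0 q [ 0.44  0.18 -0.1   1.29  0.    0.13]
shift [-37.7 -86.3   0.3] turn [ 0.    -0.     0.005]
```

Emit:
step_arm:
  moves:
    - [[-17, -35, 0], [0, 0, 0], 85]
    - [[-34, -72, 0], [0, 0, 0], 85]
    - [[-39.5, -87, 0], [0, 0, 0], 85]
    - [[-39.5, -87, 0], [0, 0, 0], 85]
    - [[-39.5, -87, 0], [0, 0, 0], 85]

```text
clock: 1.23
tcp_pos: [0.4831, 0.2176, 0.2408]
orientation: [-0.001, -0.151, 0.988, 0.0]
wrist_force: [0.3, 0.4, -0.8]
finger_gap: 0.0851
grip_force: 0.0
```

Run:
```python
from h import *
goto([.484,.217,.126],107.5)
im,p=snap('wrist','w1')
for z in(.186,.106): print(proj('w1',[.484,.217,z]))
cv2.imwrite('pics/w1b.png',cv2.resize(im[:,:,::-1],(768,576),interpolation=cv2.INTER_CUBIC))
```

```text
t1.23 tcp [483.1 217.6 240.8] yaw 107.4 F [ 0.3  0.4 -0.8] gap 85.1 gf 0 q [ 0.27  0.22 -0.05  1.3   0.   -0.03]
shift [ -0.8  -0.9 114.8] turn [ 0.    -0.001 -0.002]
[255.18127505 208.99709334]
[255.30586436 180.85464714]
```

View pics/w1b.png

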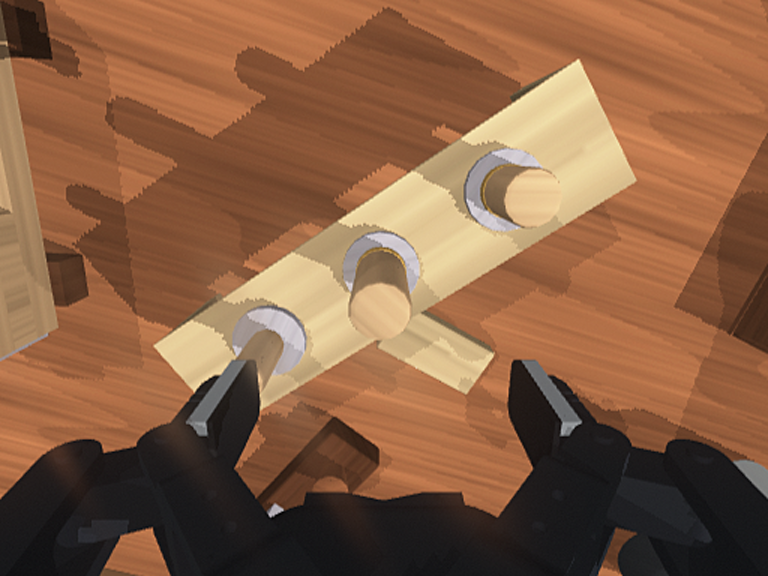

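The drift sits centrally at (380,312) (handle top) and (382,270) (collar), within about 1 mm of prediction. The fingers will clear the neighbours, so I'm going down to grasp.

Emit:
step_arm:
  moves:
    - [[-1, -1, 35], [0, 0, 0], 85]
    - [[-1, -1, 70], [0, 0, 0], 85]
    - [[-1, -1, 100], [0, 0, 0], 85]
    - [[-1, -1, 115], [0, 0, 0], 85]
    - [[-1, -1, 115], [0, 0, 0], 85]
    - [[-1, -1, 115], [0, 0, 0], 30]
    - [[-1, -1, 115], [0, 0, 0], 25]
    - [[-1, -1, 115], [0, 0, 0], 25]
  grip_force: 80

```text
clock: 1.95
tcp_pos: [0.4852, 0.2188, 0.1282]
orientation: [0.002, -0.153, 0.988, 0.0]
wrist_force: [-1.1, 1.0, 0.4]
finger_gap: 0.0513
grip_force: 0.0
```

Emit:
step_arm:
  moves:
    - [[0, 0, 0], [0, 0, 0], 20]
    - [[0, 0, 0], [0, 0, 0], 20]
    - [[0, 0, 0], [0, 0, 0], 20]
    - [[0, 0, 0], [0, 0, 0], 20]
    - [[0, 0, 0], [0, 0, 0], 20]

```text
clock: 2.37
tcp_pos: [0.4853, 0.2181, 0.128]
orientation: [0.002, -0.152, 0.988, 0.0]
wrist_force: [-1.1, -1.3, 6.1]
finger_gap: 0.0305
grip_force: 78.6
```

Emit:
step_arm:
  moves:
    - [[0, 0, -25], [0, 0, 0], 20]
    - [[0, 0, -60], [0, 0, 0], 20]
    - [[0, 0, -100], [0, 0, 0], 20]
    - [[0, 0, -140], [0, 0, 0], 20]
    - [[0, 0, -175], [0, 0, 0], 20]
    - [[0, 0, -175], [0, 0, 0], 20]
    - [[6, -30, -175], [0, 0, 0], 20]
    - [[14, -65, -175], [0, 0, 0], 20]

```text
clock: 3.03
tcp_pos: [0.4905, 0.1526, 0.3011]
orientation: [0.0, -0.155, 0.988, 0.0]
wrist_force: [1.4, -0.3, -4.6]
finger_gap: 0.0305
grip_force: 81.3
```

Run:
```python
from h import *
goto([.5155,-.1225,.268],107.5)
im,p=snap('wrist','w2')
```

```text
t3.03 tcp [490.5 152.6 301.1] yaw 107.8 F [ 1.4 -0.3 -4.6] gap 30.5 gf 81 q [ 0.14  0.18  0.04  1.43  0.   -0.17]
shift [  60.2 -269.6   32.9] turn [0.001 0.001 0.005]
```

View pics/w2.png

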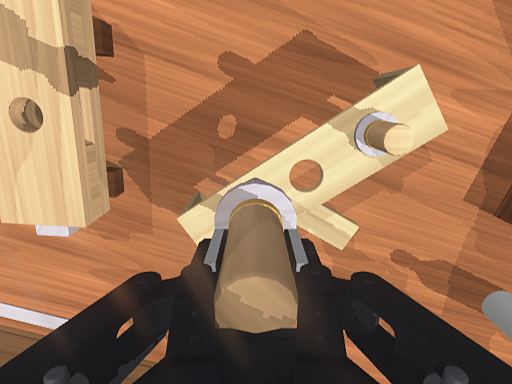

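The drift is in the hand (collar at about (257,210)) and the rack's middle hole is empty. The stile hole is visible at (26,114). I'm moving to the stile now.

Emit:
step_arm:
  moves:
    - [[8, -36, 0], [0, 0, 0], 20]
    - [[16, -72, 0], [0, 0, 0], 20]
    - [[25, -110, 0], [0, 0, 0], 20]
    - [[34, -150, 0], [0, 0, 0], 20]
    - [[43, -190, 0], [0, 0, 0], 20]
    - [[52, -230, 5], [0, 0, 0], 20]
    - [[58, -258, 20], [0, 0, 0], 20]
    - [[60, -270, 33], [0, 0, 0.005], 20]

```text
clock: 3.75
tcp_pos: [0.5146, -0.1281, 0.2668]
orientation: [-0.0, -0.148, 0.989, -0.001]
wrist_force: [0.1, -0.3, -4.0]
finger_gap: 0.0306
grip_force: 82.4
```

Emit:
step_arm:
  moves:
    - [[0, 0, 0], [0, 0, 0], 20]
    - [[0, 0, 0], [0, 0, 0], 20]
    - [[0, 0, 0], [0, 0, 0], 20]

```text
clock: 4.0
tcp_pos: [0.5142, -0.1232, 0.268]
orientation: [-0.0, -0.15, 0.989, 0.001]
wrist_force: [0.7, 1.6, -3.6]
finger_gap: 0.0302
grip_force: 82.5
```

Run:
```python
from h import *
print('hole from w2',ray('w2',26,114,.096))
goto([.5155,-.1225,.268],107.5)
im=[snap(n,n[0]+'3')[0] for n in('wrist','scene','top')]
for n in 'st': 
  for z in(.096,): print(n,proj(n+'3',[.5155,-.1225,z]))
w=im[0][:,:,::-1]; f=lambda i:cv2.resize(i,(400,300),interpolation=cv2.INTER_CUBIC)
s=im[1][100:190,100:220,::-1];t=im[2][140:230,320:440,::-1]
cv2.imwrite('pics/c3.png',np.vstack([np.hstack([f(w),f(s)]),np.hstack([f(t),f(w[0:240,96:416])])]))
```

```text
hole from w2 [ 0.51444433 -0.12397947  0.096     ]
t4.00 tcp [ 514.2 -123.2  268. ] yaw 107.3 F [ 0.7  1.6 -3.6] gap 30.2 gf 83 q [-0.39  0.22  0.01  1.36  0.   -0.69]
shift [-1.4  0.3 -0. ] turn [ 0.001 -0.001 -0.004]
s [156.69339379 170.62191117]
t [372.38004812 185.53896872]
```

View pics/c3.png

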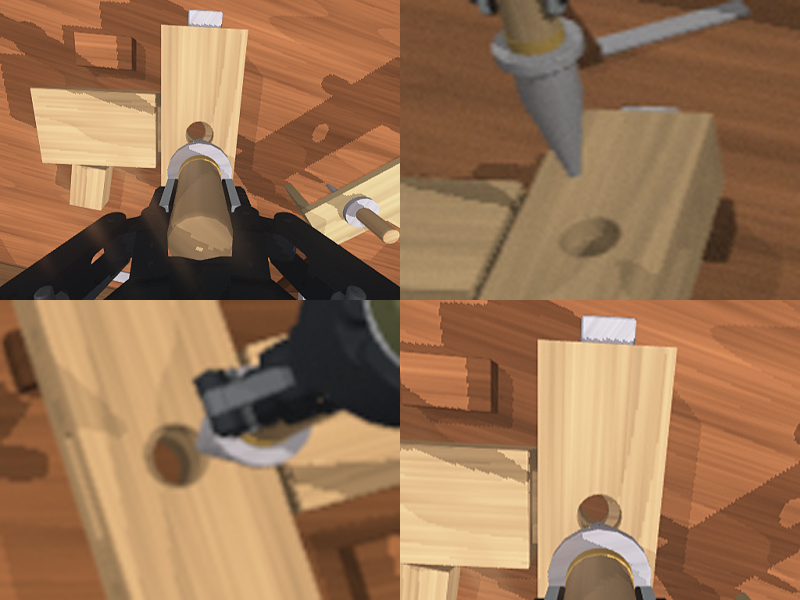

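Run:
```python
from h import *
print('hole from w3',ray('w3',255.5,169.7,.096),'scene',ray('s3',157,171.1,.096),'top',ray('t3',320+173*.3,140+157*.3,.096))
x,y=.5142,-.1232
for z in(.146,.238,.246): print(z,proj('s3',[x,y,z]),proj('t3',[x,y,z]),proj('w3',[x,y,z]))
print('tip scene 151.9,152.5',ray('s3',151.9,152.5,.147),'tip top',ray('t3',320+200*.3,140+150*.3,.146))
```

```text
hole from w3 [ 0.51217095 -0.1243803   0.096     ] scene [ 0.51669605 -0.121049    0.096     ] top [ 0.51223772 -0.1212876   0.096     ]
0.146 [151.68469933 152.66571244] [379.77621295 182.1982599 ] [256.0671739  183.61342195]
0.238 [141.11296839 115.80626885] [395.71468567 173.23366128] [256.3868501  221.45349158]
0.246 [140.10000257 112.27445773] [397.33320142 172.32332662] [256.42941064 226.49138274]
tip scene 151.9,152.5 [ 0.51458947 -0.12219951  0.147     ] tip top [ 0.50866828 -0.12323505  0.146     ]
```

Drift is upright, its point on the TCP axis (scene tip at crop (573,175) matches prediction), and hole estimates centre within ~2 mm on it. I'm lowering partway.

Emit:
step_arm:
  moves:
    - [[0, 0, 20], [0, 0, 0], 20]
    - [[0, 0, 40], [0, 0, 0], 20]
    - [[0, 0, 55], [0, 0, 0], 20]
    - [[0, 0, 70], [0, 0, 0], 20]
    - [[0, 0, 82], [0, 0, 0], 20]
    - [[0, 0, 90], [0, 0, 0], 20]
    - [[0, 0, 90], [0, 0, 0], 20]
    - [[0, 0, 90], [0, 0, 0], 20]

```text
clock: 4.82
tcp_pos: [0.5148, -0.1234, 0.1787]
orientation: [0.0, -0.151, 0.989, -0.0]
wrist_force: [-0.3, -0.2, -3.8]
finger_gap: 0.0302
grip_force: 82.4
```

Run:
```python
from h import *
goto([.5145,-.123,.226],107.5)
im=[snap(n,n[0]+'4')[0] for n in('wrist','scene','top')]
f=lambda i:cv2.resize(i[:,:,::-1],(400,300),interpolation=cv2.INTER_CUBIC)
cv2.imwrite('pics/c4.png',np.vstack([np.hstack([f(im[0][96:288,128:384]),f(im[1][110:200,90:210])]),np.hstack([f(im[2][140:230,320:440]),f(im[1])])]))
```

```text
t4.82 tcp [ 514.8 -123.4  178.7] yaw 107.3 F [-0.3 -0.2 -3.8] gap 30.2 gf 82 q [-0.39  0.25 -0.17  1.15  0.   -0.69]
shift [  0.2   0.4 -47.3] turn [-0.     0.    -0.003]
```

View pics/c4.png

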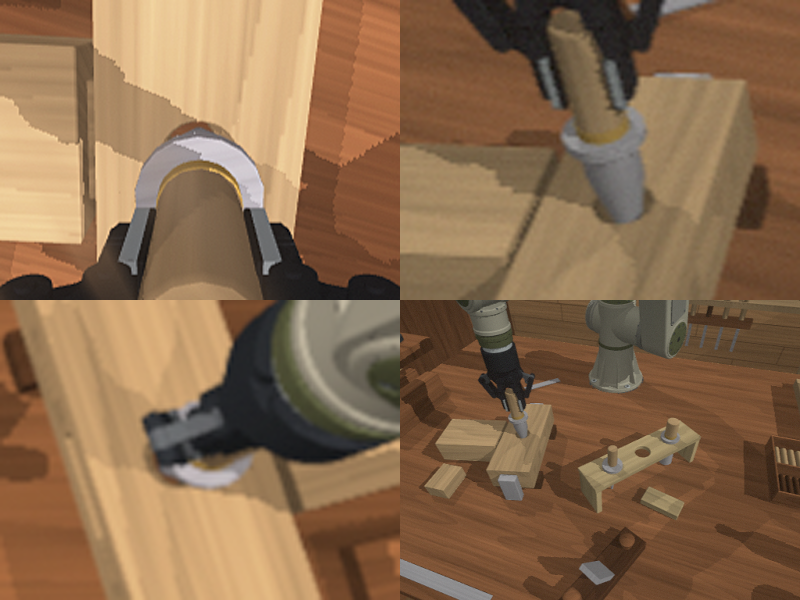

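The point is in the hole with no contact force, and the drift sits centred at the mouth (scene crop (622,205)). I'm pressing on in smaller steps.

Emit:
step_arm:
  moves:
    - [[0, 0, 3], [0, 0, 0], 20]
    - [[0, 0, 6], [0, 0, 0], 20]
    - [[0, 0, 9], [0, 0, 0], 20]
    - [[0, 0, 12], [0, 0, 0], 20]
    - [[0, 0, 15], [0, 0, 0], 20]
    - [[0, 0, 18], [0, 0, 0], 20]
    - [[0, 0, 18], [0, 0, 0], 20]

```text
clock: 5.55
tcp_pos: [0.5158, -0.1248, 0.1605]
orientation: [0.001, -0.15, 0.989, -0.001]
wrist_force: [4.6, -4.0, -4.9]
finger_gap: 0.0302
grip_force: 82.6
```

Emit:
step_arm:
  moves:
    - [[0, 0, 3], [0, 0, 0], 20]
    - [[0, 0, 5], [0, 0, 0], 20]
    - [[0, 0, 7], [0, 0, 0], 20]
    - [[0, 0, 9], [0, 0, 0], 20]
    - [[0, 0, 10], [0, 0, 0], 20]
    - [[0, 0, 10], [0, 0, 0], 20]

```text
clock: 6.05
tcp_pos: [0.5158, -0.1237, 0.1505]
orientation: [0.001, -0.15, 0.989, -0.0]
wrist_force: [5.7, -1.1, 0.3]
finger_gap: 0.0304
grip_force: 83.2
```

Emit:
step_arm:
  moves:
    - [[-1, 0, 0], [0, 0, 0], 20]
    - [[-1, 0, 2], [0, 0, 0], 20]
    - [[-1, 0, 4], [0, 0, 0], 20]
    - [[-1, 0, 6], [0, 0, 0], 20]
    - [[-1, 0, 6], [0, 0, 0], 20]

```text
clock: 6.47
tcp_pos: [0.516, -0.1237, 0.1438]
orientation: [0.0, -0.15, 0.989, -0.0]
wrist_force: [5.5, -2.1, -0.5]
finger_gap: 0.0304
grip_force: 83.0
```

Emit:
step_arm:
  moves:
    - [[-1, 0, 0], [0, 0, 0], 20]
    - [[-2, 0, 0], [0, 0, 0], 20]
    - [[-2, 0, 2], [0, 0, 0], 20]
    - [[-2, 0, 4], [0, 0, 0], 20]
    - [[-2, 0, 6], [0, 0, 0], 20]
    - [[-2, 0, 6], [0, 0, 0], 20]

```text
clock: 6.97
tcp_pos: [0.517, -0.1234, 0.1374]
orientation: [-0.001, -0.15, 0.989, -0.0]
wrist_force: [2.8, -4.6, -2.7]
finger_gap: 0.0304
grip_force: 82.9
```

Run:
```python
from h import *
goto([.5145,-.123,.126],107.5); s=telemetry.get_state();print(s['ft_torque'],s['orientation'])
```

```text
t6.97 tcp [ 517.  -123.4  137.4] yaw 107.2 F [ 2.8 -4.6 -2.7] gap 30.4 gf 83 q [-0.38  0.28 -0.24  1.06 -0.   -0.69]
shift [ 2.3  1.1 11.4] turn [-0.    -0.001 -0.005]
[-1.12464738 -1.03959926  0.01941703] [-6.41515778e-04 -1.49822035e-01  9.88712765e-01 -1.20315265e-04]
```

Side force along the stile is nearly gone, and what remains is the rail's friction. Pressing to the seat.

Emit:
step_arm:
  moves:
    - [[-0.5, 0, 2], [0, 0, 0], 20]
    - [[-0.5, 0, 4], [0, 0, 0], 20]
    - [[-0.5, 0, 6], [0, 0, 0], 20]
    - [[-0.5, 0, 8], [0, 0, 0], 20]
    - [[-0.5, 0, 9], [0, 0, 0], 20]
    - [[-0.5, 0, 9], [0, 0, 0], 20]

```text
clock: 7.47
tcp_pos: [0.5173, -0.1231, 0.1282]
orientation: [-0.001, -0.15, 0.989, 0.0]
wrist_force: [3.3, -4.4, -4.2]
finger_gap: 0.0303
grip_force: 82.9
```

Emit:
step_arm:
  moves:
    - [[0, 0, 1], [0, 0, 0], 20]
    - [[0, 0, 2], [0, 0, 0], 20]
    - [[0, 0, 2], [0, 0, 0], 20]

```text
clock: 7.72
tcp_pos: [0.5173, -0.1231, 0.1263]
orientation: [-0.001, -0.15, 0.989, 0.0]
wrist_force: [2.7, -5.5, -2.5]
finger_gap: 0.0304
grip_force: 82.8
```

Emit:
step_arm:
  moves:
    - [[0, 0, 1], [0, 0, 0], 20]
    - [[0, 0, 1], [0, 0, 0], 20]
    - [[0, 0, 1], [0, 0, 0], 20]

```text
clock: 7.97
tcp_pos: [0.5174, -0.1231, 0.1261]
orientation: [-0.001, -0.15, 0.989, -0.0]
wrist_force: [0.3, -4.0, 2.9]
finger_gap: 0.0304
grip_force: 83.1
```

Emit:
step_arm:
  moves:
    - [[0, 0, 1], [0, 0, 0], 20]
    - [[0, 0, 1], [0, 0, 0], 20]
    - [[0, 0, 1], [0, 0, 0], 20]

```text
clock: 8.22
tcp_pos: [0.5175, -0.1231, 0.1261]
orientation: [-0.0, -0.15, 0.989, -0.0]
wrist_force: [-1.6, -4.2, 9.2]
finger_gap: 0.0303
grip_force: 83.8
```

Seated: z force rises and z stops at 126.1. Now nudging towards +y to make sure the shoulder is fully shut.

Emit:
step_arm:
  moves:
    - [[0, 0.5, -1], [0, 0, 0], 20]
    - [[0, 1, -1], [0, 0, 0], 20]
    - [[0, 1, -1], [0, 0, 0], 20]

```text
clock: 8.47
tcp_pos: [0.5174, -0.1227, 0.1262]
orientation: [-0.0, -0.15, 0.989, -0.001]
wrist_force: [0.9, -7.2, 1.8]
finger_gap: 0.0303
grip_force: 83.2
```

Emit:
step_arm:
  moves:
    - [[0, 0.5, 0], [0, 0, 0], 20]
    - [[0, 1, 0], [0, 0, 0], 20]
    - [[0, 1, 0], [0, 0, 0], 20]

```text
clock: 8.72
tcp_pos: [0.5174, -0.1225, 0.1262]
orientation: [-0.0, -0.15, 0.989, -0.002]
wrist_force: [1.7, -8.6, 0.4]
finger_gap: 0.0306
grip_force: 82.9
```

Run:
```python
from h import *
goto([.5145,-.123,.126],107.5)
im=[snap(n,n[0]+'5')[0] for n in('wrist','scene','top')]
f=lambda i:cv2.resize(i[:,:,::-1],(400,300),interpolation=cv2.INTER_CUBIC)
cv2.imwrite('pics/c5.png',np.vstack([np.hstack([f(im[0][0:288,64:448]),f(im[1][110:200,90:210])]),np.hstack([f(im[2][140:230,320:440]),f(im[0][60:210,60:260])])]))
```

```text
t8.72 tcp [ 517.4 -122.5  126.2] yaw 107.2 F [ 1.7 -8.6  0.4] gap 30.6 gf 83 q [-0.38  0.29 -0.26  1.03 -0.   -0.68]
shift [2.9 0.4 0.2] turn [-0.003 -0.001 -0.005]
```

View pics/c5.png

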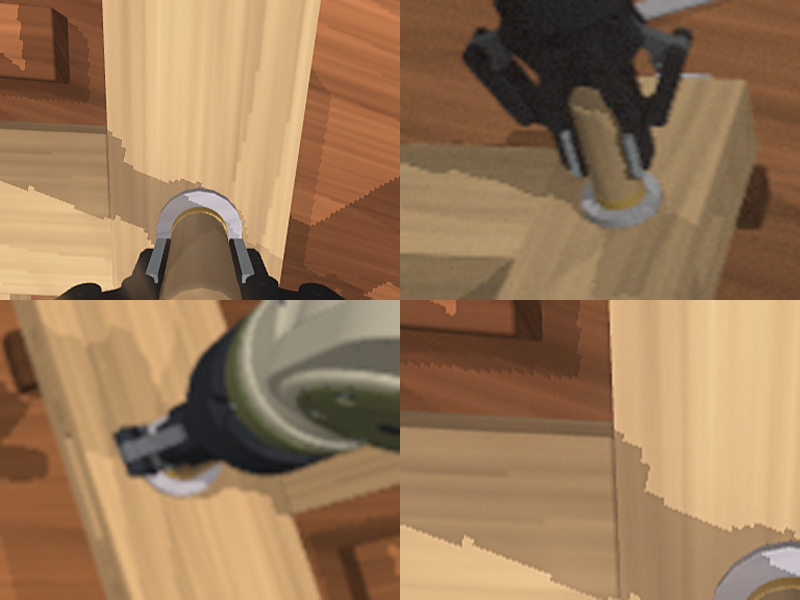

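The shoulder line at (615,480) in the wrist crop shows no gap, and the collar lies flat on the stile. One more nudge to confirm, then settle and release.

Emit:
step_arm:
  moves:
    - [[0, 1, 0], [0, 0, 0], 20]
    - [[0, 2, 0], [0, 0, 0], 20]
    - [[0, 2, 0], [0, 0, 0], 20]

```text
clock: 9.12
tcp_pos: [0.5173, -0.1221, 0.1264]
orientation: [-0.0, -0.149, 0.989, -0.003]
wrist_force: [2.5, -11.8, -1.5]
finger_gap: 0.0302
grip_force: 83.1
```

Emit:
step_arm:
  moves:
    - [[0, 1, 0], [0, 0, 0], 20]
    - [[0, 2, 0], [0, 0, 0], 20]
    - [[0, 2, 0], [0, 0, 0], 20]

```text
clock: 9.37
tcp_pos: [0.5173, -0.1217, 0.1265]
orientation: [-0.0, -0.149, 0.989, -0.005]
wrist_force: [3.2, -16.8, -2.3]
finger_gap: 0.0302
grip_force: 83.4
```

Blocked at 17 N, so the joint is shut. Relaxing the side load, pressing the collar flat, then releasing.

Emit:
step_arm:
  moves:
    - [[0, -2, 0], [0, 0, 0], 20]
    - [[0, -5, 0], [0, 0, 0], 20]
    - [[0, -5, 1], [0, 0, 0], 20]
    - [[0, -5, 2], [0, 0, 0], 20]
    - [[0, -5, 2], [0, 0, 0], 20]

```text
clock: 9.78
tcp_pos: [0.5176, -0.1228, 0.1261]
orientation: [0.0, -0.15, 0.989, -0.001]
wrist_force: [-2.6, -6.1, 14.1]
finger_gap: 0.0302
grip_force: 84.6
```

Run:
```python
from h import *
goto([.5145,-.123,.126],107.5)
```

```text
t9.78 tcp [ 517.6 -122.8  126.1] yaw 107.2 F [-2.6 -6.1 14.1] gap 30.2 gf 85 q [-0.38  0.29 -0.26  1.03 -0.   -0.68]
shift [3.  0.7 0.1] turn [-0.002  0.    -0.005]
```

Emit:
step_arm:
  moves:
    - [[0, -1, -1], [0, 0, 0], 20]
    - [[0, -1.5, -1.5], [0, 0, 0], 20]
    - [[0, -1.5, -1.5], [0, 0, 0], 45]
    - [[0, -1.5, -1.5], [0, 0, 0], 85]
    - [[0, -1.5, -1.5], [0, 0, 0], 85]
    - [[0, -1.5, -1.5], [0, 0, 0], 85]
    - [[0, -1.5, -1.5], [0, 0, 0], 85]
    - [[0, -1.5, -1.5], [0, 0, 0], 85]

```text
clock: 10.45
tcp_pos: [0.5179, -0.123, 0.1254]
orientation: [-0.0, -0.15, 0.989, 0.0]
wrist_force: [-0.4, 0.3, -0.2]
finger_gap: 0.0854
grip_force: 0.0
```

Emit:
step_arm:
  moves:
    - [[0, 0, 0], [0, 0, 0], 85]
    - [[0, 0, 0], [0, 0, 0], 85]
    - [[0, 0, -10], [0, 0, 0], 85]
    - [[0, 0, -35], [0, 0, 0], 85]
    - [[0, 0, -70], [0, 0, 0], 85]
    - [[0, 0, -105], [0, 0, 0], 85]
    - [[0, 0, -120], [0, 0, 0], 85]
    - [[0, 0, -120], [0, 0, 0], 85]

```text
clock: 11.12
tcp_pos: [0.5204, -0.1242, 0.2513]
orientation: [0.004, -0.15, 0.989, -0.002]
wrist_force: [1.1, -0.2, 0.2]
finger_gap: 0.0849
grip_force: 0.0
```

Run:
```python
from h import *
goto([.5145,-.123,.126],107.5)
im=[snap(n,n[0]+'6')[0] for n in('wrist','scene','top')]
f=lambda i:cv2.resize(i[:,:,::-1],(400,300),interpolation=cv2.INTER_CUBIC)
cv2.imwrite('pics/c6.png',np.vstack([np.hstack([f(im[0]),f(im[1][110:200,90:210])]),np.hstack([f(im[2][140:230,320:440]),f(im[0][110:230,130:290])])]))
```

```text
t11.12 tcp [ 520.4 -124.2  251.3] yaw 107.3 F [ 1.1 -0.2  0.2] gap 84.9 gf 0 q [-0.38  0.22 -0.03  1.31  0.   -0.69]
shift [  6.1   3.6 125.3] turn [-0.006  0.007 -0.004]
```

View pics/c6.png

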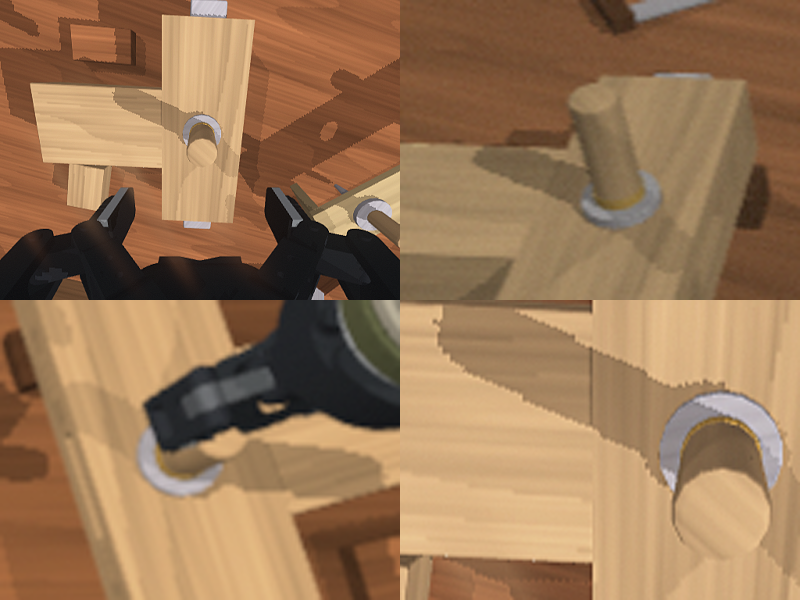

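The drift stands upright with its collar flat on the stile, the shoulder shows no gap (line at x≈591 in the crop), and the gripper is clear. Handing in.

```bash
python3 -c "
from workcell import env
print(env.hand_in())"
```

```text
the job is handed in; nothing more can be done
None
```

I handed the job in at about 11 s: the drift stands upright with its collar on the stile, the pictures show no shoulder gap, and the gripper is clear; the hand-in returned no verdict.

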